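# Balance a spreader plate on a load cell's domed button

### The job

Set up the pull test: take the steel plate with two holes out of the rack, where it stands on edge, and lay it flat on the bench and let go. Then take it again and balance it flat on the domed button of the load cell, centred and level, its long side in line with the long side of the cell's base so that its two holes lie over the base's two holes, and let go. Leave the one-hole plate, the bearing and the jar where they are.

Things in the scene. Friction and masses are not known exactly. Their poses are not given: they have to be found in the camera images.
- two_hole_plate: Flat steel plate with two round holes and cut corners, 64 x 170 x 9 mm, about 0.4 kg, the same from either face. Origin: centre of one broad face; own x across its width (64 mm), y along its length (170 mm), z through its thickness. Solid between the holes. At the start it stands on a long edge in one of the rack's two slots (own x vertical, z level).
- plate_mid (a point): Centre of the two-hole plate, midway in its thickness (also its centre of mass within about 1 mm). 32 mm to either long edge.
- rack: Fixed wooden rack, foot board 150 (own x) x 130 (own y) x 10 mm, origin at the centre of its underside. Two slots run along its own y at x = -45 and +45 mm, 12 mm wide, between walls 7 mm thick and 110 mm long; slot floor 10 mm, wall tops 36 mm above the bench. A plate stands on edge in each; which plate in which slot varies.
- load_cell: Fixed load cell, origin at the centre of its underside: steel base 74 (own x) x 170 (own y) x 12 mm with two 26 mm holes at y = +-55 mm, round body of radius 32 mm up to 57 mm with a stub connector at +x (to x = 50 mm, 34 mm high), then a neck and a steel button, radius 24 mm, from 65 to 76 mm; its smooth spherical dome (radius 60 mm) rises 5 mm more.
- dome_top (a point): Highest point of the domed button, on the cell's axis, 81 mm above the bench.
- one_hole_plate: Bystander: flat steel retainer plate with one large hole, 80 x 117 x 6 mm, standing on edge in the rack's other slot. Origin: centre of one broad face; own x is vertical.
- bearing: Bystander: ball bearing, 68 mm across, 18 mm high, lying on the bench; origin at the centre of its underside.
- grease_jar: Bystander: closed round jar, 64 mm across, 72 mm high, on the bench; origin at the centre of its underside.

How it is judged (in metres and radians):
On the way:
1. the two-hole plate lies flat on the bench, let go (height (world z) of plate_mid below 0.01 m and (angle between two_hole_plate's own z axis and vertical below 0.1 rad or angle between two_hole_plate's own z axis and vertical above 3.04 rad) and contact force between two_hole_plate and the arm below 0.1 N and contact force between two_hole_plate and the fingers below 0.1 N), for 0.2 s.
At the end, for the whole second after the job is handed in: The two-hole plate rests, let go and still, on the load cell's domed button: its centre within 12 mm of the dome's top seen from above, level within 8 degrees (either face up), its long axis within 11 degrees of the base's long axis (either way round) (horizontal distance between plate_mid and dome_top below 0.012 m and height (world z) of plate_mid between 0.08 and 0.092 m and (angle between two_hole_plate's own z axis and vertical below 0.14 rad or angle between two_hole_plate's own z axis and vertical above 3 rad) and angle between the y axis of two_hole_plate and the y axis of load_cell, either way round below 0.2 rad and contact force between two_hole_plate and load_cell above 1 N and linear speed of two_hole_plate below 0.03 m/s and angular speed of two_hole_plate below 0.3 rad/s); the robot touches nothing.
It fails at once if the one-hole plate, bearing or jar is moved more than 30 mm (distance of any of one_hole_plate, bearing, grease_jar from where it was at the start of the episode above 0.03 m).
It also fails if it takes over 67 s, if anything falls off the work surface, if the arm or the gripper's body presses on something with over 40 N, if the wrist force passes 120 N, or if a joint passes its speed limit or range.

### The arm

A 7-joint arm with a two-finger parallel gripper is mounted at the origin on a cart in front of the work surface, level with it; the furniture and walls round the work are solid. World frame = base frame: x ahead of the robot, y to its left, z up, the work surface at z = 0. Lengths are in mm, angles in rad, forces in N, time in s.
With the tool pointing down it reaches from about 400 to 875 mm from the base axis. Payload 19.3 kg.
Tool frame: the origin (TCP) lies at the very end of the fingers, on their centre line; the grasp point (between the pads) lies 19 mm behind it (grip_point_offset is the z of the grasp point in the tool frame, in mm); z points along the fingers, y is the line along which they close (so a half turn about z gives the same grasp; the last joint's range is limited). The gripper opens to 85 mm and grips with 20 to 120 N. Pads are 22 mm wide; open, the fingers measure 114 mm over their backs; the gripper's body (76 mm by 85 mm) begins 54 mm behind the grasp point. The pads swing forward as they close: fully open they stand 13 mm farther back than shut.
Start: joints at [-1.225, 0.521, -0.036, 1.599, 0.021, 1.021, -0.113], TCP at [252.468, 571.729, 231.291] pointing down, gripper open.
Joint ranges: [-2.91, 2.91], [-0.3, 2.13], [-1.5, 1.42], [0.17, 2.43], [-1.26, 4.41], [0.16, 1.93], [-2.52, 2.52]. Speed limits (rad/s): [1.89, 1.89, 2.39, 2.39, 3.01, 3.01, 3.01].

### API

Orientations are given as a 3x3 rotation matrix whose columns are the frame's x, y, z axes.
In Python, from workcell import movep, movel, goto_joints, open_gripper, clamp, wait, inverse_kinematics, read_state, camera, PlanningError, finish_job, grip_point_offset gives the robot as it stands. Calls block until the motion is done:
- movep(position, orientation): joint-space move of the TCP to a pose.
- movel(position, frame=None, max_speed=150, guard=None): straight line of the TCP; frame=None keeps the orientation; max_speed is the mean speed in mm/s. With guard (N) it stops when the force on the tool has changed by that much, and returns True; else False.
- goto_joints(angles): joint-space move.
- open_gripper() and clamp(): open the fingers fully, or close them until they stop; the grip force is fixed at half the most.
- wait(seconds).
- inverse_kinematics(position, orientation): joint angles nearest the present ones, or None.
- read_state(): the state.
- camera(name): name is "side" or "top" or "wrist"; returns a dict with "image" (400x640x3 uint8, blue, green, red), "range_z" (400x640 float32, mm along the optical axis (not along the pixel's ray), 0 where there is no reading), "fx", "fy", "cx", "cy" (pixels), "cam_to_world" (4x4, takes a point from camera to world coordinates). Camera axes: x right, y up, looking along -z (the intrinsics and any distortion apply to the point x, -y, -z); pixel columns grow to the right and rows downward; lengths in mm; the calibration is good to about 2 mm. A picture is of the moment at which its call begins.
A pose or a line that the arm cannot do raises PlanningError and nothing moves.
- finish_job(): hands the job in; it is judged then, once.
The state is a dict: "time": time; "qpos": joint angles; "qvel": joint speeds; "joint_efforts": joint torques, N m; "eef_pos": TCP position; "tool_rot": TCP orientation; "ft_force": force on the tool from outside, world axes, zero at the start; "torque": the same for the moment, N m; "finger_gap": finger opening in mm; "gripper_force": force on a finger pad.
Only numpy, scipy, OpenCV 4.12 (cv2) and the standard library are available. Lean on these libraries where they do the work, as an engineer would, in place of code of your own. Each camera call takes 0.05 s, during which the arm holds its last target. There are 200 camera calls.

## Working session

There is one attempt and no reset: what is moved stays moved. The work goes in short steps, each a Python script; the robot and the scene stay as the last script left them, time stands still between calls to the robot, and variables do not carry over. Pictures are saved under pics/ and viewed, at most 10 in all, crops included, and the job is handed in when it is done.

```bash
ls; mkdir -p pics; cat > h.py <<'E'
import numpy as np, cv2
from workcell import *
def cloud(c):
    z=c["range_z"]; v,u=np.mgrid[:z.shape[0],:z.shape[1]]
    x=(u-c["cx"])/c["fx"]*z; y=-(v-c["cy"])/c["fy"]*z
    P=np.stack([x,y,-z,np.ones_like(z)],-1)@np.array(c["cam_to_world"]).T
    P=P[...,:3]; P[z<=0]=np.nan
    return P
E
python3 - <<'E'
from h import *
for n in ("top","side"):
    c=camera(n); cv2.imwrite(f"pics/{n}0.png",c["image"]); np.save(f"{n}0.npy",cloud(c))
    print(n,c["fx"],c["cx"],c["cy"],{k:v for k,v in c.items() if k not in("image","range_z","fx","fy","cx","cy")})
s=read_state();print(s["time"],s["ft_force"],s["tool_rot"],s["finger_gap"],grip_point_offset)
E
```

```text
pics
top 483.7452735894164 317.53656487215136 207.75958743231428 {'cam_to_world': array([[-2.61661705e-02,  9.91283253e-01, -1.29123368e-01,
         4.80783349e+02],
       [-9.99657310e-01, -2.60465956e-02,  2.61493799e-03,
        -1.04101206e+00],
       [-7.71079915e-04,  1.29147542e-01,  9.91625089e-01,
         1.30151018e+03],
       [ 0.00000000e+00,  0.00000000e+00,  0.00000000e+00,
         1.00000000e+00]])}
side 509.9306386506611 324.5440322654996 202.26621729323142 {'cam_to_world': array([[-9.60801222e-01,  9.94186740e-02, -2.58799033e-01,
         2.46573101e+02],
       [-2.77155230e-01, -3.67278393e-01,  8.87857849e-01,
         1.30671708e+03],
       [-6.78164276e-03,  9.24782412e-01,  3.80435934e-01,
         6.38403267e+02],
       [ 0.00000000e+00,  0.00000000e+00,  0.00000000e+00,
         1.00000000e+00]])}
0.1 [ 0.57614821 -1.08187441 -0.03737004] [[-9.14772913e-01  4.03968317e-01 -3.42044046e-04]
 [ 4.03968457e-01  9.14772443e-01 -9.28606268e-04]
 [-6.22350436e-05 -9.87638866e-04 -9.99999510e-01]] 85.36397854531738 -18.700000000000003
```

View pics/top0.png

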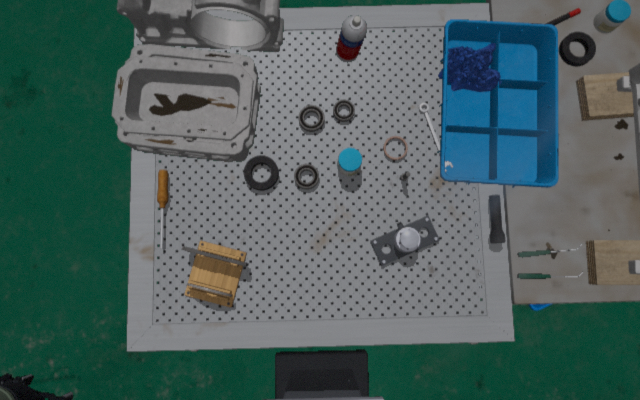

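View pics/side0.png

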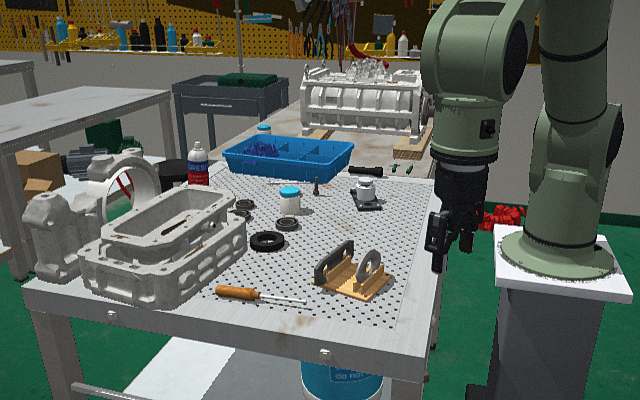

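The top view shows the rack at about (215,272) and the load cell at (407,241). The side view shows the dark plate in the far slot at (334,262), and the plate with one large hole in the near slot at (365,265).

```bash
cat > meas.py <<'E'
from h import *
T=np.load("top0.npy");S=np.load("side0.npy")
def fit(P,name):
    P=P[np.isfinite(P).all(1)]
    c,(w,l),a=cv2.minAreaRect(P[:,:2].astype(np.float32))
    m=P.mean(0);U,s,V=np.linalg.svd(P-m,full_matrices=False)
    print(name,len(P),"rect",np.round(c,1),round(w,1),round(l,1),round(a,1),"mean",m.round(1),"min",P.min(0).round(1),"max",P.max(0).round(1),"axis",V[0].round(3),"n",V[2].round(3))
# rack region
for nm,C,r in(("top",T,(170,300,260,350)),("side",S,(300,400,225,305))):
    P=C[r[2] if 0 else (225 if nm=="top" else 230):(315 if nm=="top" else 305), r[0]:r[1]].reshape(-1,3)
    P=P[np.isfinite(P).all(1)]
    Q=P[(P[:,2]>42)&(P[:,2]<110)]
    _,lab,cen=cv2.kmeans(Q.astype(np.float32),2,None,(3,50,.1),5,0)
    for k in(0,1): fit(Q[lab[:,0]==k],nm+" plate%d"%k)
    B=P[(P[:,2]>4)&(P[:,2]<16)]; fit(B,nm+" foot")
    W=P[(P[:,2]>31)&(P[:,2]<40)]; fit(W,nm+" walls")
# load cell
P=T[205:275,360:450].reshape(-1,3)
fit(P[(P[:,2]>7)&(P[:,2]<17)],"base"); D=P[(P[:,2]>70)&(P[:,2]<90)];fit(D,"button")
P=S[165:220,335:400].reshape(-1,3)
fit(P[(P[:,2]>7)&(P[:,2]<17)],"Sbase"); fit(P[(P[:,2]>70)&(P[:,2]<90)],"Sbutton")
for n,(u,v) in dict(jar=(349,160),brg=(306,176)).items(): print(n,T[v,u].round())
print("bench z",np.nanmedian(T[290:310,260:340,2]),np.nanmedian(S[275:295,230:290,2]))
I=cv2.imread("pics/top0.png");J=cv2.imread("pics/side0.png")
a=cv2.resize(I[220:320,160:270],None,fx=3.6,fy=3.6,interpolation=2);b=cv2.resize(J[225:310,295:405],None,fx=3.6,fy=3.6,interpolation=2)
o=np.zeros((360,792,3),np.uint8);o[:a.shape[0],:396]=a;o[:b.shape[0],396:]=b
cv2.imwrite("pics/crop1.png",o)
E
python3 meas.py
```

```text
top plate0 211 rect [478.2 243.3] 86.5 106.6 62.9 mean [478.6 237.   74.1] min [422.6 181.4  43.8] max [524.6 305.6  96.6] axis [-0.792  0.601  0.112] n [-0.051 -0.249  0.967]
top plate1 163 rect [496.5 310.7] 95.1 91.6 74.0 mean [525.3 301.2  71.4] min [451.2 252.4  42.9] max [552.7 344.8  80.2] axis [-0.986  0.164  0.016] n [0.026 0.062 0.998]
top foot 2336 rect [491.3 220.4] 343.7 234.9 88.5 mean [483.3 254.3   8.8] min [370.2  46.7   4. ] max [611.8 392.3  16. ] axis [ 0.091 -0.996 -0.012] n [ 0.002 -0.012  1.   ]
top walls 436 rect [478.2 259.4] 133.9 116.2 73.5 mean [480.2 271.3  35.4] min [412.1 182.2  31.1] max [550.4 338.4  40. ] axis [-0.949  0.315 -0.   ] n [ 0.001  0.003 -1.   ]
side plate0 520 rect [524.9 268.8] 173.6 12.2 74.1 mean [525.7 278.7  61.3] min [497.6 184.9  42. ] max [552.7 353.9  75.7] axis [ 0.286  0.958 -0.003] n [-0.956  0.285  0.061]
side plate1 371 rect [441.8 282.5] 117.6 11.0 73.4 mean [442.2 290.3  64.9] min [422.5 226.8  42.2] max [459.5 340.   89.7] axis [0.287 0.958 0.025] n [ 0.955 -0.283 -0.091]
side foot 1056 rect [506.7 221.2] 223.8 380.5 5.6
[... 410 characters left out ...]
649.1 -121.8   17. ] axis [-0.372  0.928  0.001] n [0.002 0.    1.   ]
button 288 rect [ 557.  -234.1] 46.0 46.4 85.1 mean [ 556.4 -233.7   78.6] min [ 533.9 -257.8   71.4] max [ 580.3 -210.4   85.2] axis [-0.543  0.84  -0.012] n [0.013 0.022 1.   ]
Sbase 348 rect [ 602.  -363.5] 209.3 459.4 2.0 mean [ 560.1 -277.4   12. ] min [ 490.5 -596.1    7. ] max [ 709.8 -135.2   17. ] axis [-0.203  0.979 -0.004] n [0.001 0.005 1.   ]
Sbutton 87 rect [ 555.9 -223.8] 47.2 38.0 1.6 mean [ 554.3 -220.8   76.4] min [ 532.3 -242.7   70.2] max [ 579.6 -204.7   82.3] axis [-0.996 -0.083 -0.018] n [-0.033  0.186  0.982]
jar [764. -89.  71.]
brg [738.  25.   2.]
bench z -0.3321369410062971 -0.05981096820255516
```

View pics/crop1.png

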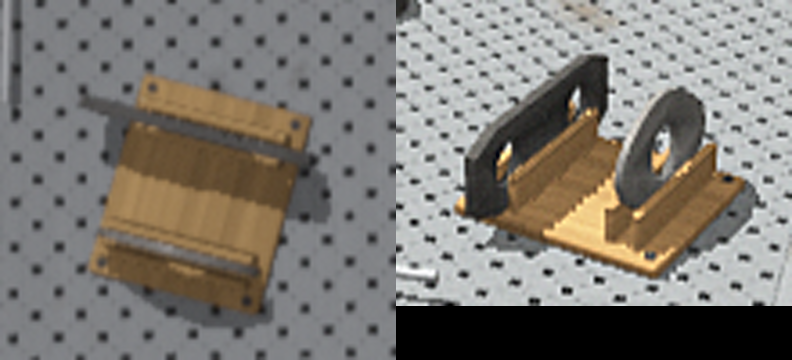

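Crop: the two-hole plate stands in the far slot, with its holes at crop (505,160) and (573,105). The fit gives its centre near (525,269), its direction at 74° and its length as 173 mm. Next I'll take a close wrist view above it, and another above the load cell.

```bash
cat >> h.py <<'E'
def down(deg):  # tool pointing down, y axis at this heading
    a=np.radians(deg); c,s=np.cos(a),np.sin(a)
    return np.array([[-s,c,0],[c,s,0],[0,0,-1.]])
E
python3 - <<'E'
from h import *
for n,p,a in(("plate",[525,269,260],-16),("cell",[557,-234,280],-70)):
    movep(p,down(a)); c=camera("wrist"); cv2.imwrite(f"pics/w_{n}.png",c["image"]); np.save(f"w_{n}.npy",cloud(c))
    s=read_state();print(s["time"],s["eef_pos"].round(1) if hasattr(s["eef_pos"],"round") else s["eef_pos"],s["qpos"])
    np.savez(f"w_{n}_cal.npz",**{k:c[k] for k in("fx","fy","cx","cy","cam_to_world")}); print(c["cam_to_world"],c["fx"])
a=cv2.imread("pics/w_plate.png");b=cv2.imread("pics/w_cell.png")
cv2.imwrite("pics/w_both.png",cv2.resize(np.hstack([a,b]),(800,250),interpolation=3))
E
```

```text
1.6583 [524.3 270.4 259.7] [-0.83881531  0.46029395  0.37437347  1.67826509 -0.19009587  1.03931523
 -0.67935107]
[[ 9.62201987e-01  2.57039192e-01  8.99899488e-02  5.46735187e+02]
 [-2.72336217e-01  9.08839843e-01  3.15979627e-01  3.51814178e+02]
 [-5.67302992e-04 -3.28543747e-01  9.44488584e-01  4.01452000e+02]
 [ 0.00000000e+00  0.00000000e+00  0.00000000e+00  1.00000000e+00]] 293.51628860095326
3.5417 [ 557.6 -232.7  279.8] [-0.21936077  0.55923557  0.79882309  1.62813898 -0.43209449  1.13985343
 -0.53195769]
[[ 3.44535527e-01  8.86749182e-01  3.08173911e-01  6.36367827e+02]
 [-9.38773280e-01  3.25436394e-01  1.13118888e-01 -2.03635301e+02]
 [ 1.70752328e-05 -3.28278909e-01  9.44580837e-01  4.21495336e+02]
 [ 0.00000000e+00  0.00000000e+00  0.00000000e+00  1.00000000e+00]] 293.51628860095326
```

View pics/w_both.png

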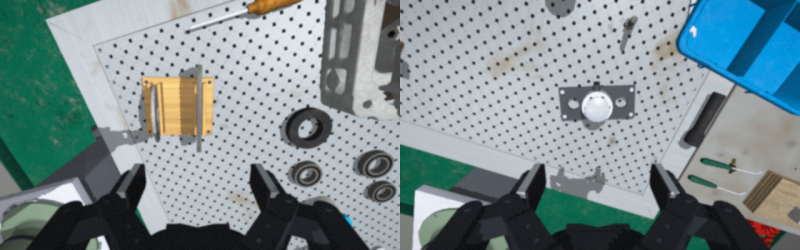

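The wrist views show the rack with the plate edge at about (198,108) in the left half. In the right half, the button is at (597,106), the base's long side runs left to right, and the base holes are at (574,104) and (621,101).

```bash
python3 - <<'E'
from h import *
def rect(P,n):
    c,s,a=cv2.minAreaRect(P[:,:2].astype(np.float32)); print(n,len(P),np.round(c,1),np.round(s,1),round(a,1),"zmed",np.median(P[:,2]).round(1),"p95",np.percentile(P[:,2],95).round(1))
A=np.radians(74.);d=np.array([np.cos(A),np.sin(A)]);nn=np.array([d[1],-d[0]])
for n,f in(("wrist","w_plate"),("top","top0"),("side","side0")):
    P=np.load(f+".npy").reshape(-1,3);P=P[np.isfinite(P).all(1)]
    q=P[:,:2]-[525,269];s=q@d;t=q@nn
    M=P[(abs(s)<110)&(abs(t)<25)]
    rect(M[(M[:,2]>45)&(M[:,2]<90)],n+" all")
    E=M[(M[:,2]>66)&(M[:,2]<85)];rect(E,n+" topedge")
    q=E[:,:2]-[525,269];print("  median s,t",np.median(q@d),np.median(q@nn),"fit",cv2.fitLine(E[:,:2].astype(np.float32),cv2.DIST_HUBER,0,.01,.01).ravel().round(3), "s ends",np.percentile(q@d,[1,99]))
for n,f in(("wrist","w_cell"),("top","top0")):
    P=np.load(f+".npy").reshape(-1,3);P=P[np.isfinite(P).all(1)]
    q=P[:,:2]-[557,-234];r=np.hypot(*q.T);M=P[r<115]
    D=M[(M[:,2]>72)&(M[:,2]<90)];rect(D,n+" button");c,R=cv2.minEnclosingCircle(D[:,:2].astype(np.float32));print(c,R)
    # sphere dome fit
    B=M[(M[:,2]>8.5)&(M[:,2]<16)]
    # base: largest blob: drop strays
    print(n,"base",len(B));rect(B,"base")
# image-based base axis: holes/dark base mask in wrist image
I=cv2.imread("pics/w_cell.png");C=np.load("w_cell.npy")
m=((C[...,2]>8)&(C[...,2]<17)).astype(np.uint8);k,l,st,ce=cv2.connectedComponentsWithStats(m)
for i in range(1,k):
    if st[i,4]>300: rect(C[l==i],"comp%d"%i)
E
```

```text
wrist all 1142 [525.9 267.7] [168.7   8.9] 74.1 zmed 72.5 p95 74.0
wrist topedge 1051 [526.1 268.2] [157.6   8.9] 74.1 zmed 72.6 p95 74.0
  median s,t 8.441548805209257 1.0471405213955245 fit [2.77000e-01 9.61000e-01 5.27397e+02 2.73890e+02] s ends [-76.29433894  75.14759004]
top all 252 [525.9 263.6] [169.4   9.1] 74.0 zmed 72.3 p95 77.4
top topedge 218 [526.  264.1] [163.5   9. ] 74.0 zmed 73.0 p95 77.6
  median s,t -6.426847968066434 2.4975812682331213 fit [2.74000e-01 9.62000e-01 5.25650e+02 2.62243e+02] s ends [-84.40957277  71.92086033]
side all 480 [524.9 268.8] [173.6  12.2] 74.1 zmed 63.4 p95 74.3
side topedge 201 [524.9 269. ] [159.5  11.8] 73.9 zmed 72.4 p95 75.1
  median s,t 10.856491183231876 -1.980182176977468 fit [2.80000e-01 9.60000e-01 5.25448e+02 2.77633e+02] s ends [-70.01983827  76.3851428 ]
wrist button 1206 [ 556.6 -232. ] [47.  47.1] 65.3 zmed 77.4 p95 80.0
(556.2967529296875, -232.10586547851562) 24.214061737060547
wrist base 3620
base 3620 [ 556.4 -232.2] [ 74.5 170.1] 22.0 zmed 10.9 p95 12.4
top button 287 [ 557.  -234.1] [46.  46.4] 85.1 zmed 78.4 p95 83.6
(557.0799560546875, -234.0717315673828) 24.758058547973633
top base 902
base 902 [ 558.6 -228.1] [176.5 174.2] 61.8 zmed 12.2 p95 15.5
comp3 621 [ 785.  -472.1] [130.6  38. ] 12.3 zmed 12.6 p95 16.4
comp32 408 [ 746.6 -601.2] [ 7.1 81.2] 82.3 zmed 12.3 p95 16.6
comp34 1865 [ 574.  -275.5] [74.3 76.5] 22.2 zmed 11.0 p95 12.6
comp35 1819 [ 538.7 -188.4] [74.5 75.7] 21.9 zmed 10.9 p95 12.5
comp54 428 [ 513.1 -575.2] [16.1 90.7] 3.4 zmed 14.4 p95 16.6
comp56 429 [ 498.9 -723.3] [ 55.6 130.6] 59.8 zmed 12.7 p95 16.3
comp57 381 [ 455.4 -569.7] [15.4 89.4] 0.4 zmed 14.6 p95 16.6
comp63 1368 [45.5 98.7] [ 48.2 198.5] 64.7 zmed 10.8 p95 14.8
comp67 478 [  45.4 -103.1] [58.7 40.8] 28.3 zmed 11.5 p95 15.8
```

The measurements are consistent: the plate is 169 x 8.9 mm with its centre at (526,268) and heading 74.1°. The cell is at (556.4,-232.2), its long axis at 112°, and its base measures 74.5 x 170.1 mm. Next I'll check IK, then grasp the plate and stand it on the bench.

```bash
python3 - <<'E'
from h import *
for nm,p,a in(("grasp",[526,268,44],-15.9),("stand",[500,30,33],22),("flat",[532,43,5],22),("cell",[556.4,-232.2,85],22),("cell2",[556.4,-232.2,85],202)):
    print(nm,inverse_kinematics(p,down(a)))
movep([526,268,150],down(-15.9)); movel([526,268,44],max_speed=100)
print(read_state()["eef_pos"])
clamp(); s=read_state(); print(s["time"],s["finger_gap"],s["gripper_force"],s["eef_pos"])
movel([526,268,130],max_speed=100)
s=read_state(); print(s["time"],s["finger_gap"],s["ft_force"])
c=camera("wrist"); cv2.imwrite("pics/held.png",c["image"])
E
```

```text
grasp [-0.87516323  0.78164803  0.45043421  1.83672384 -0.53444373  0.64612819
 -0.38056181]
stand [-0.35537048  0.67002425  0.23961103  2.06686071 -0.35124425  0.44266295
  0.53755606]
flat [-0.352729    0.75139366  0.22325615  1.98541738 -0.36074616  0.44250568
  0.52421479]
cell [ 0.11653449  0.69268252  0.26599458  1.78214754 -0.26313867  0.70150935
  0.91011613]
cell2 [-0.28240405  0.93508562  0.95876706  1.80244722 -0.9492106   0.94435882
 -1.65204387]
[526.3314115  268.16547621  44.58737934]
7.3167 7.9529406869176755 59.22016680953675 [526.18430782 267.99167669  44.16836267]
8.325 8.068476689225543 [ 0.59002422  0.45613134 -4.21127258]
```

View pics/held.png

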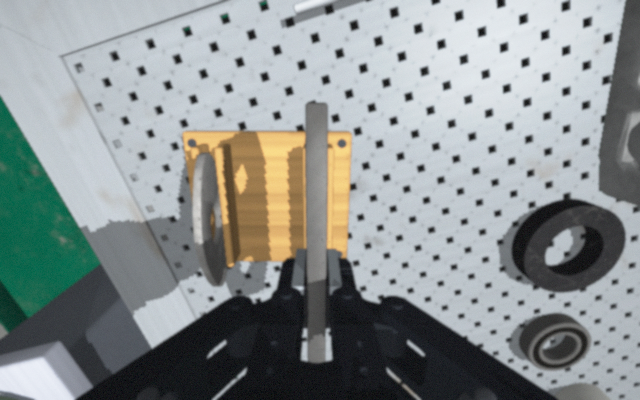

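The plate is held square at its middle (edge from (316,105) to (318,360)), and the rack and the one-hole plate are undisturbed. Next I'll stand it on the bench, release it and push it over.

```bash
python3 - <<'E'
from h import *
n=np.array([np.cos(np.radians(22)),np.sin(np.radians(22)),0]);b=np.array([500,30,0.])
z=np.array([0,0,1.])
movel([526,268,160])
movep(b+100*z,down(22)); movel(b+45*z,max_speed=100)
print(movel(b+30*z,max_speed=20,guard=6)); s=read_state(); print(s["time"],s["eef_pos"],s["ft_force"])
open_gripper()
p=np.array(read_state()["eef_pos"]); movel(p*[1,1,0]+44*z,max_speed=60)
movel(p*[1,1,0]+44*z+68*n,max_speed=70)
s=read_state(); print(s["time"],s["eef_pos"],s["ft_force"])
q=np.array(s["eef_pos"]); movel(q*[1,1,0]+200*z-60*n,max_speed=250)
c=camera("wrist"); cv2.imwrite("pics/flat.png",c["image"]); np.save("flat.npy",cloud(c)); print(read_state()["time"])
P=cloud(c);print(c["cam_to_world"][:,3])
E
```

```text
True
10.9667 [500.26525078  30.13876127  34.00160339] [0.6708115  0.96484322 6.27638249]
13.1417 [562.22789904  55.32091023  43.99864277] [-0.30718277 -0.89982508  0.18047948]
14.0083
[474.14665528 111.6670531  340.86582109   1.        ]
```

View pics/flat.png

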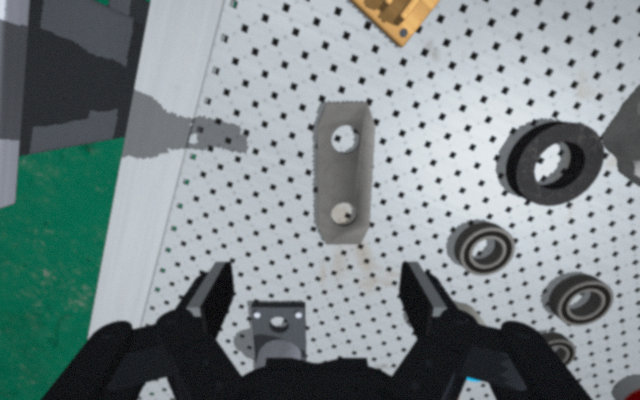

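The plate lies flat, with its outline at (315–373, 102–243). Measuring it now.

```bash
cat > flat.py <<'E'
from h import *
C=np.load("flat.npy")
m=((C[...,2]>5)&(C[...,2]<13)).astype(np.uint8);k,l,st,ce=cv2.connectedComponentsWithStats(m)
for i in range(1,k):
    if st[i,4]>1500:
        c,s,a=cv2.minAreaRect(C[l==i][:,:2].astype(np.float32));print(ce[i].round(),st[i,4],np.round(c,1),np.round(s,1),round(a,2),np.median(C[l==i][:,2]).round(1))
E
python3 flat.py
```

```text
[397.  17.] 1808 [517.7 207.9] [84.7 40.2] 22.02 8.7
[345. 171.] 6321 [537.1  44.9] [ 63.5 169.1] 22.18 7.9
[279. 325.] 1954 [ 542.8 -198.2] [ 74.  101.8] 22.09 11.0
```

```bash
python3 - <<'E'
from h import *
g=np.array([537.1,44.9,0]);z=np.array([0,0,1.])
movep(g+60*z,down(22.2))
try: print("hit",movel(g-5*z,max_speed=40,guard=8))
except PlanningError as e: print(e); print("hit",movel(g+0*z,max_speed=40,guard=8))
s=read_state();print(s["time"],s["eef_pos"],s["ft_force"])
clamp();s=read_state();print(s["time"],s["eef_pos"],s["ft_force"],s["finger_gap"],s["gripper_force"])
E
```

```text
hit False
16.4167 [537.20262897  44.90323239  -4.82383708] [ 0.05728053 -0.18107282  0.01258378]
16.7833 [537.11552691  44.88096394  -4.40440029] [-3.91160954 -0.85003962 14.52015177] 62.386993803164756 62.21007602992074
```

```bash
python3 - <<'E'
from h import *
z=np.array([0,0,1.])
p=np.array([537.1,44.9,-4.4]); movel(p+150*z,max_speed=120)
g=np.array([556.5,-232.5,0]); movep(g+145*z,down(22.1)); wait(.3)
s=read_state();print(s["time"],s["eef_pos"],s["ft_force"],s["finger_gap"])
for n in("wrist","top","side"):
    c=camera(n); cv2.imwrite(f"pics/h2_{n}.png",c["image"]); C=cloud(c);np.save(f"h2_{n}.npy",C)
    r=np.hypot(C[...,0]-g[0],C[...,1]-g[1])
    P=C[(r<110)&(C[...,2]>145)&(C[...,2]<170)]
    if len(P)>20:
        m=P.mean(0);V=np.linalg.svd(P-m,full_matrices=False)[2]
        print(n,len(P),m.round(1),cv2.minAreaRect(P[:,:2].astype(np.float32)),"normal",V[2].round(3))
E
```

```text
19.5667 [ 556.79012303 -231.69024288  145.03239954] [-0.04242727  0.30287038 -5.29647845] 62.152908139412645
wrist 29353 [ 547.1 -210.2  157.2] ((551.9447021484375, -221.5286407470703), (89.6325454711914, 147.2153778076172), 22.187992095947266) normal [-0.001  0.004  1.   ]
top 516 [ 541.  -182.8  158. ] ((541.6754150390625, -193.20167541503906), (64.6820297241211, 89.91629791259766), 34.84659957885742) normal [ 0.01  -0.004 -1.   ]
side 388 [ 550.  -216.2  157.2] ((555.7428588867188, -228.697265625), (88.73259735107422, 173.38172912597656), 8.002568244934082) normal [0.009 0.023 1.   ]
```

View pics/h2_wrist.png

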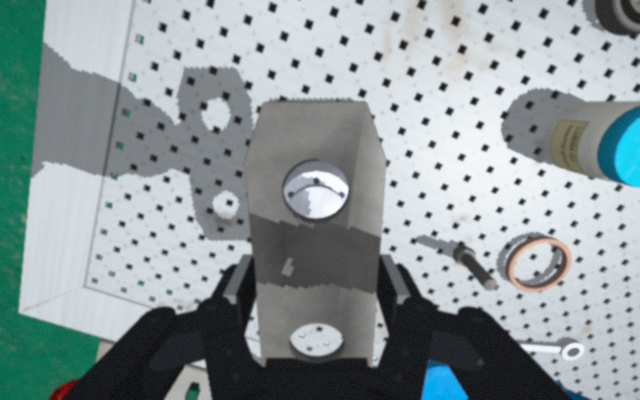

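The held plate is level, with its ends at about rows 100 and 363 and its holes at (316,190) and (316,340). Checking where it sits along its length against the TCP.

```bash
python3 - <<'E'
from h import *
C=np.load("h2_wrist.npy");e=np.array([556.8,-231.7])
d=np.array([np.cos(np.radians(112.1)),np.sin(np.radians(112.1))]);n=np.array([d[1],-d[0]])
P=C.reshape(-1,3);P=P[(P[:,2]>150)&(P[:,2]<165)];q=P[:,:2]-e;s,t=q@d,q@n
for b in(-15,-5,0,5,15):
    k=abs(t-b)<3; print(b,s[k].min().round(1),s[k].max().round(1))
k=abs(s-50)<15;print("width at s=50",t[k].min(),t[k].max())
# holes: void of plate-height points
m=((C[...,2]>150)&(C[...,2]<165)).astype(np.uint8)
cs,h=cv2.findContours(m,cv2.RETR_CCOMP,cv2.CHAIN_APPROX_NONE)
for c,hh in zip(cs,h[0]):
    if hh[3]>=0 and cv2.contourArea(c)>300:
        Q=C[c[:,0,1],c[:,0,0]];Q=Q[abs(Q[:,2]-157.5)<4];o=Q[:,:2]-e;S,U=o@d,o@n;print("hole",(S.min()+S.max())/2,(U.min()+U.max())/2,np.ptp(S),np.ptp(U))
E
```

```text
-15 -55.9 84.8
-5 -61.9 84.9
0 -61.8 84.9
5 -61.5 84.9
15 -56.0 84.9
width at s=50 -33.46343446144689 31.043887714090943
hole -33.48881927387967 -0.48688037487645985 11.773483471866289 30.44045639821687
hole 54.26468245834454 -1.1910142057425874 14.467191041657308 31.48306745013808
```

```bash
python3 - <<'E'
from h import *
g=np.array([556.8,-233.2,0]);z=np.array([0,0,1.])
movel(g+84*z,max_speed=60,frame=down(22.1)); wait(.4)
s=read_state();e=np.array(s["eef_pos"]);print(s["time"],e,s["ft_force"])
g2=g-(e-g)*[1,1,0]  # remove steady lateral error
print(movel(g2+82*z,max_speed=20)); print(movel(g2+73*z,max_speed=8,guard=4)); wait(.3)
s=read_state();print(s["time"],s["eef_pos"],s["ft_force"],s["torque"])
E
```

```text
21.2833 [ 556.87284933 -233.20459193   84.09635447] [-0.35368492 -0.43862259 -4.4402266 ]
False
True
22.5583 [ 556.69917949 -233.20885184   76.39750311] [-0.15145086  0.85187568  7.47402834] [ 0.05895503  0.06414415 -0.0896321 ]
```

```bash
python3 - <<'E'
from h import *
e=np.array(read_state()["eef_pos"]); movel([e[0],e[1],76.7],max_speed=5); wait(.3); s=read_state();print(s["eef_pos"],s["ft_force"])
open_gripper(); wait(.3)
s=read_state();print(s["time"],s["finger_gap"],s["ft_force"])
movel([e[0],e[1],230],max_speed=60); wait(1)
g=[556.8,-233.2]
for n in("wrist","top"):
    c=camera(n); cv2.imwrite(f"pics/end_{n}.png",c["image"]); C=cloud(c)
    r=np.hypot(C[...,0]-g[0],C[...,1]-g[1]); P=C[(r<110)&(C[...,2]>70)&(C[...,2]<105)]
    m=P.mean(0);V=np.linalg.svd(P-m,full_matrices=False)[2]
    print(n,len(P),m.round(1),cv2.minAreaRect(P[:,:2].astype(np.float32)),"normal",V[2].round(3))
s=read_state();print(s["time"],s["eef_pos"])
E
```

```text
[ 556.68424525 -233.16874306   76.63482698] [ 1.13325157  0.23884792 -3.27631632]
23.9167 85.2909090879484 [ 0.31270627 -0.20608024  0.1501222 ]
wrist 8535 [ 552.6 -226.2   88.9] ((555.5194702148438, -233.6173095703125), (64.17285919189453, 169.79354858398438), 22.045381546020508) normal [-0.013 -0.05   0.999]
top 858 [ 547.3 -205.6   91. ] ((546.1912841796875, -212.00489807128906), (63.993465423583984, 117.08794403076172), 22.324382781982422) normal [ 0.01   0.038 -0.999]
27.725 [ 556.70315782 -233.21838865  230.00886755]
```

View pics/end_wrist.png

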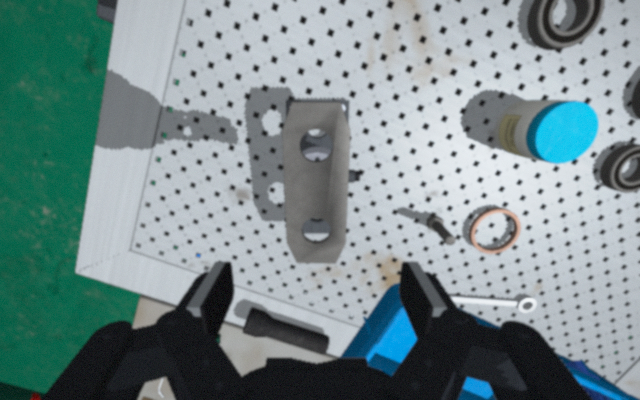

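The plate is balanced on the dome, with its holes at (317,146) and (317,229) over the base holes. It is tilted by about 0.05 rad, so I'll check that it isn't rocking before handing in.

```bash
python3 - <<'E'
from h import *
N=[]
for i in range(8):
    c=camera("wrist");C=cloud(c)
    r=np.hypot(C[...,0]-556.8,C[...,1]+233.2); P=C[(r<110)&(C[...,2]>70)&(C[...,2]<105)]
    V=np.linalg.svd(P-P.mean(0),full_matrices=False)[2][2];N.append(V*np.sign(V[2])); wait(.23)
N=np.array(N);print(N.round(4)[:,:2])
if np.hypot(*N[:,:2].T).max()<.09 and np.ptp(N,axis=0).max()<.03: print(finish_job())
E
```

```text
[[-0.0151 -0.0476]
 [-0.0124 -0.0508]
 [-0.0125 -0.0504]
 [-0.0149 -0.0487]
 [-0.014  -0.0503]
 [-0.0125 -0.0504]
 [-0.014  -0.049 ]
 [-0.0145 -0.0499]]
the job is handed in; nothing more can be done
None
```

The job is handed in at about 30 s: the two-hole plate was laid flat on the bench and let go, then balanced on the dome. It was still before hand-in, within about 2 mm of centre, tilted about 3° and in line with the base; the hand-in call returned no verdict.

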